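# Refit the toy washing machine's bayonet spring

## Task

Refit the spring of the toy washing machine: take the spring out of the blue basket, thread it (yellow end down) over the steel rod on top of the machine, twisting it slightly wherever it snags on the rod's brass cross-pin. Once it stands on the machine, press its red cap down below the pin, give it about a quarter turn and let go, so that it stays locked, compressed under the pin. Push gently (the machine and its rod must never take more than 25 N) and leave the other toys alone.

Things in the scene. Friction and masses are not known exactly. Their poses are not given: they have to be found in the camera images.
- washer: Cream toy washing machine, 120 x 120 x 110 mm high, fixed to the table, flat top. Origin: centre of its underside; z up, -x its front (the side with the round door). A round steel rod stands upright in the centre of its top, on the machine's z axis.
- rod_tip (a point): Top end of the steel rod, on its axis, 62 mm above the machine's top (172 mm above the table). The rod is 10 mm in diameter; its last 6 mm taper to 4 mm. Axes as the machine's.
- pin (a point): Centre of the brass cross-pin, on the rod's axis, 52 mm above the machine's top. The pin is 4 mm thick and 20 mm long, level, sticking out 5 mm each side of the rod. It does not turn, but its direction is not measured (this point's axes are the machine's): it lies anywhere up to 1.2 rad to either side of the machine's x axis; find it by feel or sight.
- basket: Blue laundry basket, open tray 160 x 130 mm, 30 mm high, 4 mm walls, floor 4 mm thick, fixed. Origin: centre of its underside.
- spring: Steel compression spring, 58 mm long when free, 28 mm across the coils, about 60 g, standing upright in the basket, yellow end down. Each end has a square plastic cap, 30 x 30 mm. Origin: centre of the underside of the lower, yellow cap (4 mm thick); z up along the spring, x along the caps' slots. Between the caps the coils clear the pin, so there it turns freely.
- cap_top (a point): Centre of the top of the red cap, 58 mm above the spring's origin when free; axes as the spring's. Flat sides 14 mm high (4 mm plate, then skirt): grip here. Both caps have the same keyhole, in line: a 13 mm bore and a slot along x, 6.2 mm wide, 24 mm long, that passes the pin only if x is along it within 0.11 rad, either way round. The spring does not twist in itself.
- coil (a joint): How far the spring is compressed, m: 0 free, 0.014 solid (coils closed). Stiffness 0.9 N per mm. With the spring standing on the machine the red cap's top clears the underside of the pin at 8 mm compression (7.2 N); locked it reads about 0.008.
- board: Beech toy ironing board at the back, 90 mm high, fixed; leave alone.
- iron: Small steel toy iron standing on the ironing board, leave alone. Origin under its centre.
- pot: Pink ceramic plant pot with a small round green plant, 64 mm across, 78 mm high in all, leave alone. Origin under its centre.
- softener: Lilac toy bottle, 36 mm across, 75 mm high, leave alone. Origin under its centre.
- soap_tin: Mint toy tin, 44 mm across, 45 mm high, leave alone. Origin under its centre.
- powder_box: Orange toy box 35 x 55 x 70 mm high, leave alone. Origin under its centre.
- tub: Yellow toy bowl, 70 mm across, 30 mm high, leave alone. Origin under its centre.
There are look-alikes about, which are no part of the job. What is shaped like the washer but turquoise is not meant.

How it is judged (in metres and radians):
On the way, in this order (a step that is already met when the one before it is completed fails the run):
1. the spring's yellow cap has been threaded over the rod and past the cross-pin (horizontal distance between spring and rod_tip below 0.005 m and z of spring in the frame of washer below 0.159 m and angle between spring's own z axis and vertical below 0.2 rad), for 0.1 s.
2. the spring stands on the machine with the red cap pressed down below the pin (z of spring in the frame of washer below 0.113 m and z of cap_top in the frame of washer below 0.1625 m), for 0.1 s.
At the end, for the whole second after the job is handed in: The spring, let go, stands at rest and upright (within 0.12 rad) on the machine's top around the rod (within 5 mm of its axis, underside less than 3 mm above the top), and stays locked: compressed by more than 5.5 mm, red cap's top less than 52.5 mm above the machine's top (all of step 2 and horizontal distance between spring and rod_tip below 0.005 m and value of joint coil above 0.0055 m and angle between spring's own z axis and vertical below 0.12 rad and linear speed of spring below 0.02 m/s); the robot touches nothing.
It fails at once if the machine, its rod or pin is loaded with more than 25 N (contact force between washer and anything else above 25 N).
It fails at once if another toy is moved by more than 20 mm (distance of any of iron, pot, softener, soap_tin, powder_box, tub from where it was at the start of the episode above 0.02 m).
It also fails if it takes over 72 s, if anything falls off the work surface, if the arm or the gripper's body presses on something with over 40 N, if the wrist force passes 120 N, or if a joint passes its speed limit or range.

## Robot

A 6-joint arm with a two-finger parallel gripper is mounted at the origin on the work surface. World frame = base frame: x ahead of the robot, y to its left, z up, the work surface at z = 0. Lengths are in mm, angles in rad, forces in N, time in s.
With the tool pointing down it reaches from about 350 to 875 mm from the base axis. Payload 4.2 kg.
Tool frame: the origin (TCP) lies at the very end of the fingers, on their centre line; the grasp point (between the pads) lies 19 mm behind it (arm.grip_point_offset is the distance from the TCP to the grasp point, in mm); z points along the fingers, y is the direction in which the jaws open and shut (so a half turn about z gives the same grasp; the last joint's range is limited). The gripper opens to 85 mm and grips with 20 to 120 N. Pads are 22 mm wide; open, the fingers measure 114 mm over their backs; the gripper's body (76 mm by 85 mm) begins 54 mm behind the grasp point. The pads swing forward as they close: fully open they stand 13 mm farther back than shut.
Start: joints at [-1.018, 0.385, 0.008, 0, -1.194, -0.259], TCP at [181.011, -598.193, 231.312] pointing down, gripper open.
Joint ranges: [-3.14, 3.14], [-1.21, 2.06], [-1.07, 1.41], [-3.16, 2.05], [-2.99, -0.16], [-3.1, 3.1]. Speed limits (rad/s): [2.79, 2.79, 3.14, 3.14, 3.14, 3.14].

## Interface

Orientations are given as a unit quaternion [x, y, z, w].
In Python, from bench import arm gives the robot as it stands.
- The arm moves only by the tool drive_tool, never from a script. Its argument "steps" is a list of rows, each a list of 5 numbers: the shift along the tool's x, y, z in m, then the turn about the tool's z in degrees, then the finger opening in m, from 0 to 0.0854. A call has 1 to 20 rows; each row shifts and turns the commanded pose from where the row before left it, along the tool's axes as they then stand; what a row does not reach is not made up. A row lasts 1/10 s, in which the tool goes at most 50 mm and 8.59 degrees, less where a joint would pass 70% of its speed; a pose out of reach is approached as far as the arm can. A call is refused whole if a number of a shift passes 0.05 or a number of a turn 8.59, either way. A call with a gripper value outside its range is refused whole. The fingers move at their own pace and stop on an object; the grip force is fixed at half the most. Time passes only in rows, so rows that do not move let the fingers close. It gives the time, the measured TCP pose, the force and the opening at its end, in the units of the state.
- arm.read_state(): the state, without advancing time (a new reading comes with each control period).
- arm.get_image(name): name is "scene" or "top" or "wrist"; returns (picture, depth): 420x560x3 uint8, blue, green, red; 420x560 float32, mm along the optical axis (not along the pixel's ray), 0 where there is no reading.
- arm.camera_params(name): a dict with "K" (3x3 intrinsics, pixels), "world_to_cam" (4x4, takes a point from world to camera coordinates); the wrist camera has in their place "mount" (4x4, takes a point from camera to tool coordinates, whose origin is the TCP and whose axes are the flange's). Camera axes: x right, y up, looking along -z (the intrinsics and any distortion apply to the point x, -y, -z); pixel columns grow to the right and rows downward; lengths in mm; the calibration is good to about 2 mm. A picture is of the moment at which its call begins: read the wrist's pose just before it. camera_params takes no time and is no camera call.
- arm.job_done(): hands the job in, once; it reports no verdict.
The state is a dict: "clock": time; "joints": joint angles; "joint_vel": joint speeds; "joint_efforts": joint torques, N m; "position": TCP position; "ee_rot": TCP orientation; "contact_force": force on the tool from outside, world axes, zero at the start; "wrist_torque": the same for the moment, N m; "gripper_width": finger opening in mm.
Only numpy, scipy, OpenCV 4.12 (cv2) and the standard library are available. Lean on these libraries where they do the work, as an engineer would, in place of code of your own. Each camera call takes 0.05 s, during which the arm holds its last target.

## Working session

There is one attempt and no reset: what is moved stays moved. The work goes in short steps, Python scripts to look and compute and a tool call to move; the robot and the scene stay as the last step left them, time stands still between calls to the robot, and variables do not carry over. Pictures are saved under pics/ and viewed, and the job is handed in when it is done.

Besides the shell and the picture viewer there is one more tool, called by a JSON object that holds its "fn" and its "kwargs". drive_tool: Moves the arm, as the interface text tells. Its arguments: {"type":"object","properties":{"steps":{"type":"array"}},"required":["steps"]}

```bash
mkdir -p pics; ls
cat > h.py <<'E'
import numpy as np, cv2
from bench import arm
def grab(name):
    s=arm.read_state(); im,d=arm.get_image(name); p=arm.camera_params(name)
    return s,np.array(im),np.array(d),p
E
python3 - <<'E'
from h import *
for n in ("scene","top"):
    s,im,d,p=grab(n); cv2.imwrite(f"pics/{n}0.png",im); np.savez(f"{n}0.npz",im=im,d=d); print(p)
print(s, arm.camera_params("wrist"))
E
```

```text
pics
{'K': array([[506.23939041,   0.        , 274.83988611],
       [  0.        , 506.23939041, 217.66099972],
       [  0.        ,   0.        ,   1.        ]]), 'world_to_cam': array([[-8.77543745e-01,  4.79494322e-01, -1.47347144e-03,
         4.78769932e+02],
       [-3.23803449e-01, -5.90334964e-01,  7.39361858e-01,
         9.06373337e+01],
       [ 3.53649971e-01,  6.49299489e-01,  6.73306670e-01,
        -1.67296593e+03],
       [ 0.00000000e+00,  0.00000000e+00,  0.00000000e+00,
         1.00000000e+00]])}
{'K': array([[439.94435741,   0.        , 277.07462214],
       [  0.        , 439.94435741, 206.44727361],
       [  0.        ,   0.        ,   1.        ]]), 'world_to_cam': array([[-5.82927022e-02, -9.98297131e-01,  2.19071572e-03,
         1.51858302e+01],
       [ 9.73512885e-01, -5.63592572e-02,  2.21576842e-01,
        -5.50264089e+02],
       [-2.21076058e-01,  1.50490028e-02,  9.75140453e-01,
        -1.13211099e+03],
       [ 0.00000000e+00,  0.00000000e+00,  0.00000000e+00,
         1.00000000e+00]])}
{'clock': 0.05, 'joints': array([-1.01843996e+00,  3.8554
[... 455 characters left out ...]
90e-03, -2.16864522e-04]), 'contact_force': array([-0.55778875,  0.05471105, -0.49652292]), 'wrist_torque': array([0.02023034, 0.00934464, 0.02635841]), 'gripper_width': 85.57714802952631} {'K': array([[370.78319512,   0.        , 273.00053573],
       [  0.        , 370.78319512, 209.15088464],
       [  0.        ,   0.        ,   1.        ]]), 'mount': array([[ 5.85330076e-04,  9.63452075e-01,  2.67880117e-01,
         6.85555256e+01],
       [ 9.99999410e-01, -3.18761679e-04, -1.03859193e-03,
        -9.04979901e-01],
       [-9.15243638e-04,  2.67880567e-01, -9.63451693e-01,
        -1.43736077e+02],
       [ 0.00000000e+00,  0.00000000e+00,  0.00000000e+00,
         1.00000000e+00]])}
```

View pics/scene0.png

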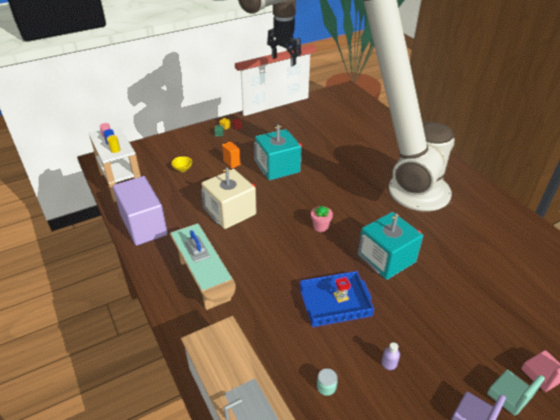

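View pics/top0.png

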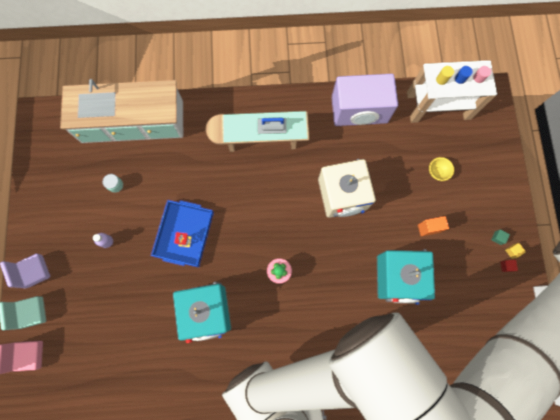

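The top view has one cream washer at about (347,188) and two turquoise ones at (200,312) and (406,276); only the cream one fits. The blue basket is at (184,233), with the red/yellow spring at (183,239). I'll confirm with enlarged crops.

Run:
```python
from h import *
t=np.load("top0.npz")["im"]; s=np.load("scene0.npz")["im"]
def c(im,x0,y0,w,h,f): return cv2.resize(im[y0:y0+h,x0:x0+w],None,fx=f,fy=f,interpolation=cv2.INTER_CUBIC)
a=np.hstack([c(t,145,190,75,80,5),c(t,310,150,75,80,5)])
b=np.hstack([c(s,300,265,75,60,5),c(s,195,160,75,60,5)])
cv2.imwrite("pics/crop0.png",cv2.resize(np.vstack([a,b]),(750,600) if 0 else None,fx=.85,fy=.85))
for n,im in(("top",t),("scene",s)):
    d=np.load(n+"0.npz")["d"]; p=arm.camera_params(n); K=p["K"]; T=np.linalg.inv(p["world_to_cam"])
    for (u,v) in ([(183,239),(347,188),(349,184),(347,200)] if n=="top" else [(343,284),(229,172),(229,190),(220,215)]):
        z=d[v,u]; q=T@[(u-K[0,2])/K[0,0]*z,-(v-K[1,2])/K[1,1]*z,-z,1]; print(n,u,v,q[:3].round(1))
```

```text
top 183 239 [484.4 249.7   8.9]
top 347 188 [ 578.1 -202.2  110.5]
top 349 184 [ 584.6 -205.7  125.5]
top 347 200 [ 545.4 -198.9  112.2]
scene 343 284 [485.2 253.2  62.6]
scene 229 172 [ 564.3 -262.3  106.8]
scene 229 190 [ 602.8 -178.5  109.9]
scene 220 215 [ 649.3 -150.    52.7]
```

View pics/crop0.png

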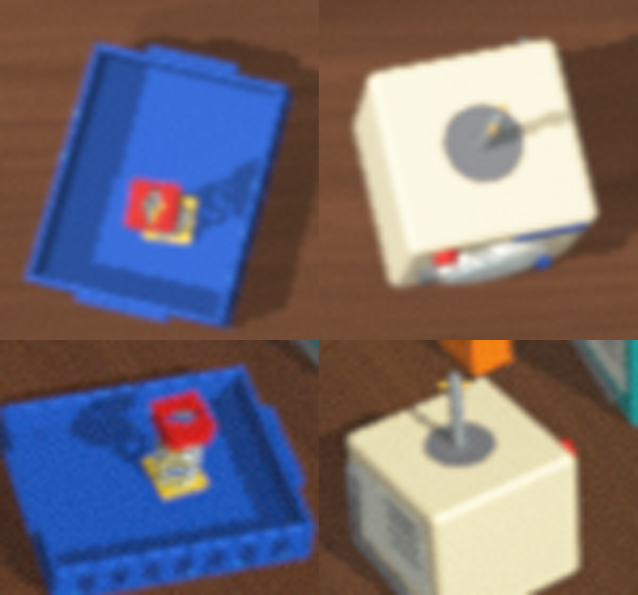

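The crops confirm both: cream washer with its grey disc, rod and pin, and the spring standing red cap up in the basket. Next I'll look at the pin from above with the wrist camera.

{"fn": "drive_tool", "kwargs": {"steps": [[0,0,-0.04,0,0.085],[-0.0413,0.0219,0,0,0.085],[-0.0413,0.0219,0,0,0.085],[-0.0413,0.0219,0,0,0.085],[-0.0413,0.0219,0,0,0.085],[-0.0413,0.0219,0,0,0.085],[-0.0413,0.0219,0,0,0.085],[-0.0413,0.0219,0,0,0.085],[-0.0413,0.0219,0,0,0.085],[-0.0413,0.0219,0,0,0.085],[-0.0413,0.0219,0,0,0.085],[-0.0413,0.0219,0,0,0.085],[-0.0413,0.0219,0,0,0.085],[0,0,0,0,0.085],[0,0,0,0,0.085]]}}

```text
clock: 1.6
position: [579.6, -202.0, 270.2]
ee_rot: [-0.147, 0.989, 0.0, -0.001]
contact_force: [0.3, 0.5, 0.1]
gripper_width: 85.1
```

```bash
cat >> h.py <<'E'
from scipy.spatial.transform import Rotation as Ro
def pose(s):
    T=np.eye(4); T[:3,:3]=Ro.from_quat(s["ee_rot"]).as_matrix(); T[:3,3]=s["position"]; return T
def cam2w(n,s,p): return pose(s)@p["mount"] if n=="wrist" else np.linalg.inv(p["world_to_cam"])
def onplane(T,K,uv,z):
    uv=np.atleast_2d(uv).astype(float)
    d=np.c_[(uv[:,0]-K[0,2])/K[0,0],-(uv[:,1]-K[1,2])/K[1,1],-np.ones(len(uv))]@T[:3,:3].T
    return T[:3,3]+d*((z-T[2,3])/d[:,2])[:,None]
def proj(T,K,P):
    q=np.linalg.inv(T)@np.r_[P,1]; return K[0,0]*q[0]/-q[2]+K[0,2], -K[1,1]*q[1]/-q[2]+K[1,2]
def save(name,tag):
    s,im,d,p=grab(name); cv2.imwrite(f"pics/{tag}.png",im); np.savez(tag+".npz",im=im,d=d,T=cam2w(name,s,p),K=p["K"]); print(s["clock"],s["position"].round(1),s["ee_rot"].round(4),s["contact_force"].round(2),round(s["gripper_width"],1)); return s,im,d,p
def load(tag):
    z=np.load(tag+".npz"); return z["im"],z["d"],z["T"],z["K"]
E
python3 -c "
from h import *
save('wrist','w1')"
```

```text
1.6 [ 579.6 -202.   270.2] [-1.473e-01  9.891e-01  3.000e-04 -1.000e-03] [0.33 0.52 0.12] 85.1
```

View pics/w1.png

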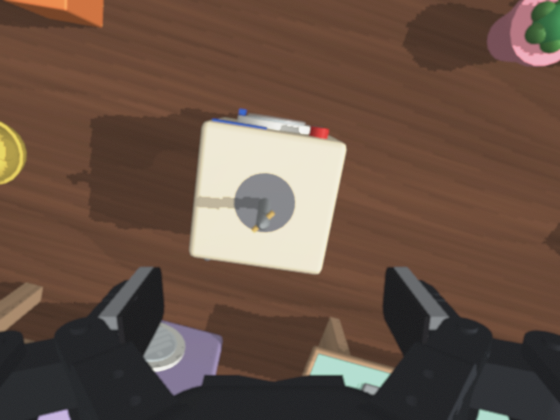

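Wrist view: cream top centred near (267,197), grey disc (265,203), brass pin ends near (271,215) and (255,229). I'll measure those now.

Run:
```python
from h import *
im,d,T,K=load("w1")
hsv=cv2.cvtColor(im,cv2.COLOR_BGR2HSV)
sub=hsv[160:250,225:310]
disc=((hsv[...,1]<60)&(hsv[...,2]<190)&(hsv[...,2]>90)).astype(np.uint8); 
m=np.zeros_like(disc); m[165:240,228:302]=disc[165:240,228:302]
n,l,st,c=cv2.connectedComponentsWithStats(m); k=1+np.argmax(st[1:,4]); 
cn,_=cv2.findContours((l==k).astype(np.uint8),0,1); hull=cv2.convexHull(max(cn,key=len))
pts=onplane(T,K,hull[:,0],110)[:,:2]; (cx,cy),r=cv2.minEnclosingCircle(pts.astype(np.float32)); e=cv2.fitEllipse(hull)
print("disc",cx,cy,r, onplane(T,K,[e[0]],110)[0].round(1),e)
cr=((hsv[...,2]>195)&(hsv[...,1]<70)&(hsv[...,0]<40)).astype(np.uint8)
cr=cv2.morphologyEx(cr,cv2.MORPH_CLOSE,np.ones((25,25)))
cr[:, :180]=0; cr[280:]=0; cr[:127]=0
cn,_=cv2.findContours(cr,0,1);c=max(cn,key=cv2.contourArea)
w=onplane(T,K,c[:,0],110)[:,:2].astype(np.float32); rr=cv2.minAreaRect(w); print("top",rr)
br=((hsv[...,0]>10)&(hsv[...,0]<30)&(hsv[...,1]>110)).astype(np.uint8); b=np.zeros_like(br); b[200:245,240:290]=br[200:245,240:290]
n,l,st,ce=cv2.connectedComponentsWithStats(b)
for i in range(1,n): print(st[i],ce[i].round(1),onplane(T,K,[ce[i]],162)[0].round(1))
ys,xs=np.nonzero(b); w=onplane(T,K,np.c_[xs,ys],163)[:,:2]; mu=w.mean(0); u,sv,vt=np.linalg.svd(w-mu); print(mu,vt[0],np.degrees(np.arctan2(vt[0][1],vt[0][0])),((w-mu)@vt[0]).min(),((w-mu)@vt[0]).max())
a=cv2.resize(im[190:245,230:305],None,fx=10,fy=10,interpolation=cv2.INTER_CUBIC); cv2.imwrite("pics/w1c.png",a)
```

```text
disc 591.8524780273438 -207.4691925048828 26.567768096923828 [ 591.1 -207.1  110. ] ((263.8004150390625, 202.2030487060547), (58.26104736328125, 61.73543167114258), 92.83099365234375)
top ((586.1522216796875, -206.39697265625), (124.54351043701172, 116.25994873046875), 8.128891944885254)
[267 212   7   6  23] [270.1 214.3] [ 585.3 -203.   162. ]
[253 227   5   4  15] [254.7 228.5] [ 598.5 -210.5  162. ]
[ 590.20577938 -206.01840592] [ 0.87001386 -0.49302727] -29.539750297648066 -8.170220251985045 10.86325233514438
```

View pics/w1c.png

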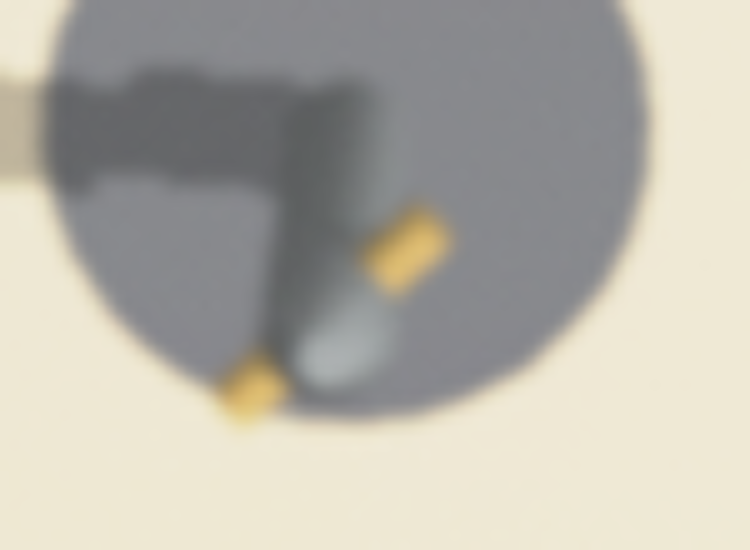

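Disc and pin centre agree at about (591.5,-207), and the pin lies at about -29.5° in world. I'll turn the tool so its x lies along the pin and take a closer view to refine this and cancel camera bias.

{"fn": "drive_tool", "kwargs": {"steps": [[-0.01,-0.008,0.009,0,0.085],[0,0,0.009,8.0,0.085],[0,0,0.009,8.0,0.085],[0,0,0.009,8.0,0.085],[0,0,0.009,8.0,0.085],[0,0,0,8.0,0.085],[0,0,0,6.0,0.085],[0,0,0,0,0.085],[0,0,0,0,0.085]]}}

```text
clock: 2.55
position: [590.9, -208.9, 225.9]
ee_rot: [0.251, 0.968, -0.0, -0.0]
contact_force: [0.3, 0.2, 1.1]
gripper_width: 84.9
```

```bash
python3 -c "
from h import *
s,im,d,p=save('wrist','w2'); print(s['joints'].round(3), Ro.from_quat(s['ee_rot']).as_matrix().round(3))
T=cam2w('wrist',s,p);K=p['K']
print(proj(T,K,[591,-207,172]))
im=im.copy()
cv2.imwrite('pics/w2.png',im)"
```

```text
2.55 [ 590.9 -208.9  225.9] [ 2.515e-01  9.679e-01 -0.000e+00 -2.000e-04] [0.34 0.17 1.09] 84.9
[-0.082  0.391  0.005 -0.    -1.184 -1.997] [[-0.874  0.487 -0.   ]
 [ 0.487  0.874  0.   ]
 [ 0.    -0.    -1.   ]]
(np.float64(277.8645203602826), np.float64(229.7591770409349))
```

View pics/w2.png

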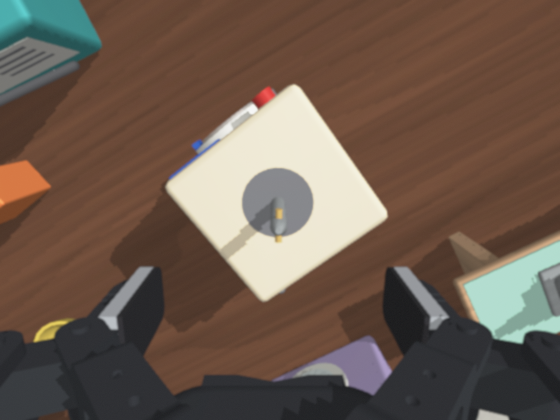

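Run:
```python
from h import *
im,d,T,K=load("w2")
hsv=cv2.cvtColor(im,cv2.COLOR_BGR2HSV)
b=np.zeros(im.shape[:2],np.uint8); br=((hsv[...,0]>10)&(hsv[...,0]<30)&(hsv[...,1]>110)); b[190:250,265:295]=br[190:250,265:295]
n,l,st,ce=cv2.connectedComponentsWithStats(b)
for i in range(1,n): print(st[i],ce[i].round(1),onplane(T,K,[ce[i]],162.5)[0].round(1))
ys,xs=np.nonzero(b); w=onplane(T,K,np.c_[xs,ys],163)[:,:2]; mu=w.mean(0); u,sv,vt=np.linalg.svd(w-mu); print(mu,np.degrees(np.arctan2(vt[0][1],vt[0][0])),((w-mu)@vt[0]).min(),((w-mu)@vt[0]).max())
m=np.zeros(im.shape[:2],np.uint8); m[160:245,235:320]=((hsv[...,1]<60)&(hsv[...,2]<190)&(hsv[...,2]>60))[160:245,235:320]
cn,_=cv2.findContours(m,0,1); c=max(cn,key=len); c=c[c[:,0,1]<225]; e=cv2.fitEllipse(cv2.convexHull(c)); print("disc",e,onplane(T,K,[e[0]],110)[0].round(1))
cv2.imwrite("pics/w2c.png",cv2.resize(im[180:250,240:320],None,fx=8,fy=8,interpolation=cv2.INTER_CUBIC))
```

```text
[276 209   5   9  36] [278.4 213.2] [ 585.1 -203.3  162.5]
[276 236   5   6  22] [277.9 238.1] [ 598.5 -211.   162.5]
[ 590.04260363 -206.11839301] -30.061372426611474 -8.354953687288228 11.33310284620707
disc ((277.0366516113281, 202.3109893798828), (69.40875244140625, 71.05960845947266), 77.15322875976562) [ 591.1 -206.8  110. ]
```

View pics/w2c.png

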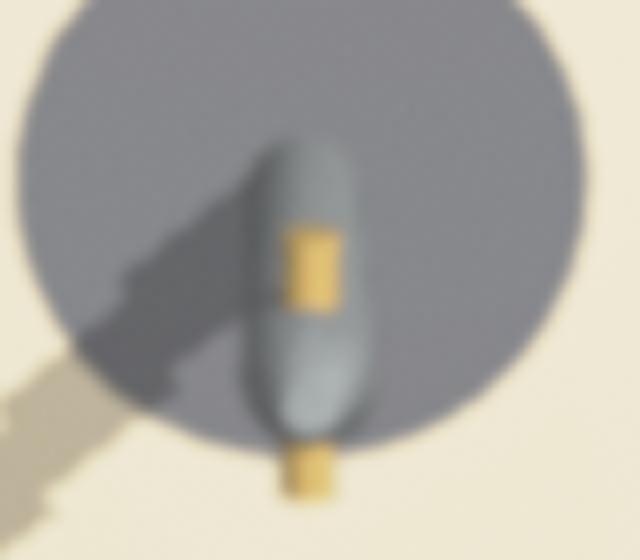

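Both views agree: rod axis at (591.2,-206.9), pin heading -29.8° ±1.5°. Now over to the spring.

{"fn": "drive_tool", "kwargs": {"steps": [[0.0317,0.0351,0,0,0.085],[0.0317,0.0351,0,0,0.085],[0.0317,0.0351,0,0,0.085],[0.0317,0.0351,0,0,0.085],[0.0317,0.0351,0,0,0.085],[0.0317,0.0351,0,0,0.085],[0.0317,0.0351,0,0,0.085],[0.0317,0.0351,0,0,0.085],[0.0317,0.0351,0,0,0.085],[0.0317,0.0351,0,0,0.085],[0,0,0.04,0,0.085],[0,0,0.04,0,0.085],[0,0,0,0,0.085],[0,0,0,0,0.085]]}}

```text
clock: 4.0
position: [486.1, 253.0, 146.9]
ee_rot: [0.251, 0.968, -0.0, 0.0]
contact_force: [0.7, 1.0, 1.3]
gripper_width: 84.6
```

```bash
python3 -c "
from h import *
s,im,d,p=save('wrist','w3'); print(s['joints'].round(3))"
```

```text
4.0 [486.1 253.  146.9] [ 2.513e-01  9.679e-01 -4.000e-04  3.000e-04] [0.74 0.97 1.33] 84.6
[ 7.760e-01  3.330e-01 -3.020e-01  1.000e-03 -9.360e-01 -2.856e+00]
```

View pics/w3.png

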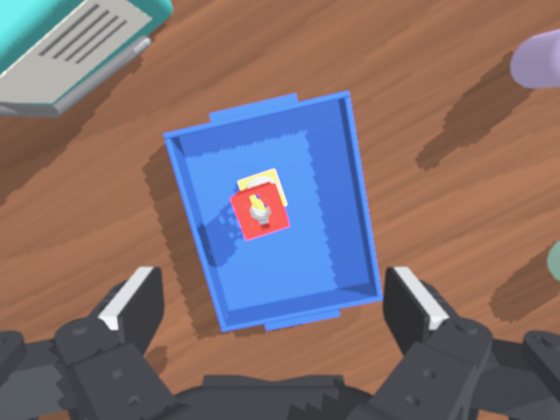

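The spring's red cap is at about (261,211), with its yellow cap showing behind and its keyhole slot roughly vertical in the image. The basket wall is well away from it. Next I'll measure the cap and look at it enlarged.

Run:
```python
from h import *
im,d,T,K=load("w3")
hsv=cv2.cvtColor(im,cv2.COLOR_BGR2HSV)
m=(((hsv[...,0]<8)|(hsv[...,0]>172))&(hsv[...,1]>170)&(hsv[...,2]>120)).astype(np.uint8)
m2=np.zeros_like(m); m2[170:250,220:300]=m[170:250,220:300]
cn,_=cv2.findContours(m2,0,1); c=max(cn,key=cv2.contourArea); print(cv2.minAreaRect(c))
w=onplane(T,K,c[:,0],62)[:,:2].astype(np.float32); r=cv2.minAreaRect(w); print(r)
inner=np.zeros_like(m); cv2.fillPoly(inner,[c],1); hole=inner&(1-m2)
n,l,st,ce=cv2.connectedComponentsWithStats(hole); i=1+np.argmax(st[1:,4]); ys,xs=np.nonzero(l==i)
h=onplane(T,K,np.c_[xs,ys],62)[:,:2]; mu=h.mean(0); u,sv,vt=np.linalg.svd(h-mu); print("hole",mu,np.degrees(np.arctan2(vt[0][1],vt[0][0])),sv,np.ptp((h-mu)@vt[0]),np.ptp((h-mu)@vt[1]))
z=d[200:225,240:285]; print("depth cap z", onplane(T,K,[[241,203]],62)[0])
cv2.imwrite("pics/w3c.png",cv2.resize(im[160:250,220:310],None,fx=6,fy=6,interpolation=cv2.INTER_CUBIC))
```

```text
((253.30001831054688, 188.40000915527344), (2.213594436645508, 32.57146072387695), 71.56504821777344)
((463.9769592285156, 249.82456970214844), (20.658557891845703, 1.4187616109848022), 79.67019653320312)Traceback (most recent call last):
  File "<stdin>", line 9, in <module>
    return _wrapfunc(a, 'argmax', axis=axis, out=out, **kwds)
    return bound(*args, **kwds)
ValueError: attempt to get argmax of an empty sequence
```

Run:
```python
from h import *
im,d,T,K=load("w3")
cv2.imwrite("pics/w3c.png",cv2.resize(im[160:250,220:310],None,fx=6,fy=6,interpolation=cv2.INTER_CUBIC))
hsv=cv2.cvtColor(im,cv2.COLOR_BGR2HSV); print(hsv[200,240:285:4],hsv[225,250:280:6])
m=(((hsv[...,0]<8)|(hsv[...,0]>165))&(hsv[...,1]>150)&(hsv[...,2]>190)).astype(np.uint8)
m2=np.zeros_like(m); m2[180:245,225:295]=m[180:245,225:295]
cn,_=cv2.findContours(m2,0,1); c=max(cn,key=cv2.contourArea); print(cv2.minAreaRect(c))
c=cv2.convexHull(c)
w=onplane(T,K,c[:,0],62)[:,:2].astype(np.float32); r=cv2.minAreaRect(w); print(r)
inner=np.zeros_like(m); cv2.fillPoly(inner,[c],1); hole=cv2.erode(inner,np.ones((5,5),np.uint8))&(1-m2)
n,l,st,ce=cv2.connectedComponentsWithStats(hole); i=1+np.argmax(st[1:,4]); ys,xs=np.nonzero(l==i)
h=onplane(T,K,np.c_[xs,ys],62)[:,:2]; mu=h.mean(0); u,sv,vt=np.linalg.svd(h-mu); print("hole",mu,np.degrees(np.arctan2(vt[0][1],vt[0][0])),np.ptp((h-mu)@vt[0]),np.ptp((h-mu)@vt[1]))
```

```text
[[  1 159 247]
 [  1 159 247]
 [  1 159 247]
 [ 30 106 248]
 [ 30  99 248]
 [ 21 107 244]
 [  1 150 247]
 [  1 148 247]
 [  1 158 247]
 [  1 158 247]
 [  5 160 246]
 [ 30  72 249]] [[  1 155 247]
 [  1 154 247]
 [172 138 174]
 [  1 178 192]
 [  1 159 247]]
((259.2000427246094, 209.60000610351562), (46.80170822143555, 46.80170822143555), 71.56504821777344)
((478.12255859375, 246.31739807128906), (29.698644638061523, 30.90093994140625), 79.59170532226562)
hole [477.96030231 246.42701001] -10.222509363744653 23.17619810071141 14.631521540003375
```

View pics/w3c.png

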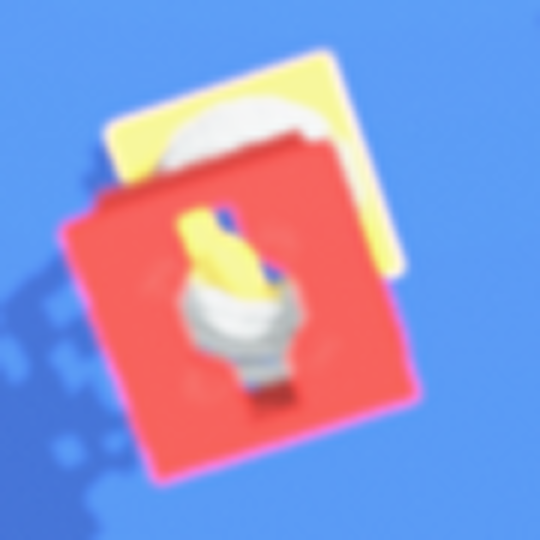

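Cap measures 30 x 31 mm at z=62, as it must. Centre (478.0,246.3), slot heading -10.3°, parallel to the cap sides. I'll align tool x with the slot and descend.

{"fn": "drive_tool", "kwargs": {"steps": [[0.0038,-0.0098,0,0,0.06],[0,0,0.02,-8.0,0.06],[0,0,0.02,-8.0,0.06],[0,0,0.01,-2.8,0.06],[0,0,0,0,0.06],[0,0,0,0,0.06]]}}

```text
clock: 4.65
position: [478.0, 246.5, 98.0]
ee_rot: [0.091, 0.996, 0.001, 0.001]
contact_force: [-0.0, -0.0, 1.0]
gripper_width: 59.7
```

```bash
cat > cap.py <<'E'
from h import *
def cap(tag,z,box):
    im,d,T,K=load(tag); x0,x1,y0,y1=box
    hsv=cv2.cvtColor(im,cv2.COLOR_BGR2HSV)
    m=(((hsv[...,0]<8)|(hsv[...,0]>165))&(hsv[...,1]>130)&(hsv[...,2]>190)).astype(np.uint8)
    m2=np.zeros_like(m); m2[y0:y1,x0:x1]=m[y0:y1,x0:x1]
    cn,_=cv2.findContours(m2,0,1); c=cv2.convexHull(max(cn,key=cv2.contourArea))
    r=cv2.minAreaRect(onplane(T,K,c[:,0],z)[:,:2].astype(np.float32)); print("cap",r)
    return r
E
python3 - <<'E'
from cap import *
s,im,d,p=save('wrist','w4'); print(Ro.from_quat(s['ee_rot']).as_matrix().round(3),s['joints'].round(2))
cap('w4',62,(200,350,120,300))
E
```

```text
4.65 [478.  246.5  98. ] [9.100e-02 9.959e-01 9.000e-04 1.000e-03] [-0.   -0.03  1.02] 59.7
[[-0.983  0.181  0.002]
 [ 0.181  0.983  0.002]
 [-0.002  0.002 -1.   ]] [ 0.78  0.38 -0.39  0.   -0.81 -2.53]
cap ((477.72808837890625, 245.90443420410156), (29.863304138183594, 32.96693801879883), 79.5467300415039)
```

View pics/w4.png

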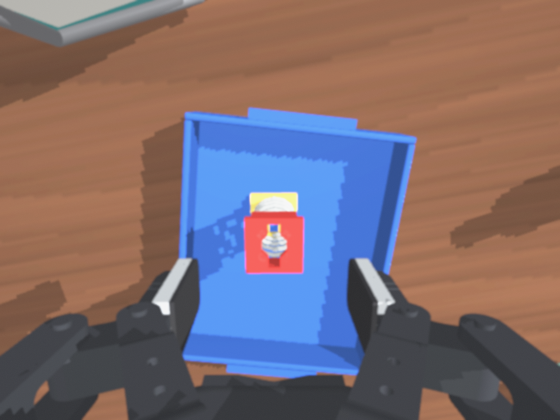

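The cap is square to the jaws and centred between them at (274,244). Descending and gripping.

{"fn": "drive_tool", "kwargs": {"steps": [[0,0,0.02,0,0.06],[0,0,0.02,0,0.06],[0,0,0.02,0,0.06],[0,0,0.004,0,0.06],[0,0,0,0,0.05],[0,0,0,0,0.04],[0,0,0,0,0.035],[0,0,0,0,0.02],[0,0,0,0,0.02],[0,0,0,0,0.02],[0,0,0,0,0.02]]}}

```text
clock: 5.8
position: [477.7, 246.7, 32.6]
ee_rot: [0.09, 0.996, 0.0, 0.0]
contact_force: [0.7, 0.3, 1.0]
gripper_width: 29.1
```

{"fn": "drive_tool", "kwargs": {"steps": [[0,0,-0.01,0,0.02],[0,0,-0.02,0,0.02],[0,0,-0.03,0,0.02],[0,0,-0.03,0,0.02],[0,0,-0.02,0,0.02],[0,0,0,0,0.02],[0,0,0,0,0.02]]}}

```text
clock: 6.5
position: [476.7, 246.0, 142.3]
ee_rot: [0.091, 0.996, 0.0, -0.0]
contact_force: [0.2, -0.3, -1.6]
gripper_width: 29.2
```

Run:
```python
from cap import *
s,im,d,p=save('wrist','w5'); z=s['position'][2]; print(s['joints'].round(2))
for dz in (26,): cap('w5',z+dz,(200,350,150,380))
im,d,T,K=load('w5'); print(d[200:400:10,274].round(0))
```

```text
6.5 [476.7 246.  142.3] [ 9.060e-02  9.959e-01  0.000e+00 -4.000e-04] [ 0.24 -0.31 -1.56] 29.2
[ 0.78  0.32 -0.33 -0.   -0.92 -2.53]
cap ((477.14923095703125, 244.7937469482422), (30.928848266601562, 36.695159912109375), 79.93448638916016)
[290. 293. 293. 173. 165. 149. 137. 128. 126. 310. 313. 314. 300. 141.
 136. 133. 333. 336. 339.  77.]
```

View pics/w5.png

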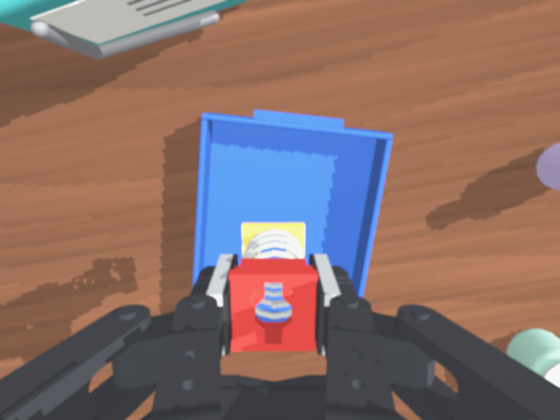

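Run:
```python
from cap import *
im,d,T,K=load('w5'); Ti=T
s=arm.read_state(); P=pose(s)
def tool(uv):
    z=float(d[uv[1],uv[0]]); q=np.array([(uv[0]-K[0,2])/K[0,0]*z,-(uv[1]-K[1,2])/K[1,1]*z,-z,1]); return (np.linalg.inv(P)@T@q)[:3].round(1)
for uv in [(245,262),(245,275),(245,290),(245,310),(245,330),(245,345),(300,345),(300,290),(273,340)]: print(uv,d[uv[1],uv[0]],tool(uv))
cv2.imwrite("pics/w5c.png",cv2.resize(im[215:365,200:350],None,fx=4,fy=4,interpolation=cv2.INTER_CUBIC))
```

```text
(245, 262) 133.99716 [ 13.5 -10.8 -20.5]
(245, 275) 125.024956 [ 13.  -10.2 -30. ]
(245, 290) 127.331215 [  7.  -10.4 -29.3]
(245, 310) 128.35725 [ -0.2 -10.4 -30.2]
(245, 330) 131.91722 [ -8.9 -10.7 -28.9]
(245, 345) 132.16226 [-14.2 -10.7 -30.2]
(300, 345) 132.03336 [-14.1   8.9 -30.3]
(300, 290) 125.86862 [  7.7   8.4 -30.6]
(273, 340) 133.92735 [-13.6  -0.7 -28.2]
```

View pics/w5c.png

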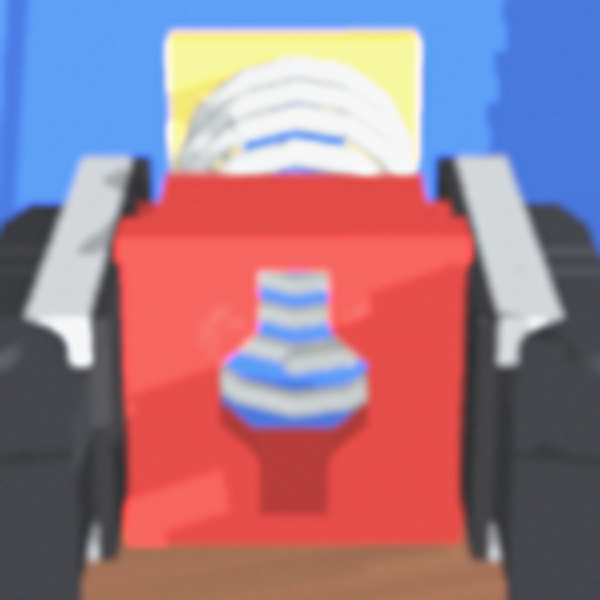

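Run:
```python
from cap import *
im,d,T,K=load('w5'); s=arm.read_state(); P=pose(s)
for z in (29.6,):
  for uv in [(273.3,282.5),(273.3,328.3),(273.3,274.5),(273.3,351.3),(230,300),(317,300)]:
    q=onplane(T,K,[uv],P[2,3]+z)[0]; print(uv,(np.linalg.inv(P)@np.r_[q,1])[:3].round(2))
print(P[:3,:3].round(4),s['position'])
```

```text
(273.3, 282.5) [  9.97  -0.64 -29.58]
(273.3, 328.3) [ -7.79  -0.63 -29.61]
(273.3, 274.5) [ 12.95  -0.65 -29.58]
(273.3, 351.3) [-17.22  -0.62 -29.63]
(230, 300) [  3.34 -15.59 -29.57]
(317, 300) [  3.34  14.45 -29.61]
[[-0.9836  0.1805 -0.002 ]
 [ 0.1805  0.9836 -0.0011]
 [ 0.0018 -0.0014 -1.    ]] [476.38158045 245.73805816 141.42472256]
```

Run:
```python
from cap import *
im,d,T,K=load('w5'); s=arm.read_state(); P=T@np.linalg.inv(arm.camera_params('wrist')['mount'])
for uv in [(273.3,222.5),(242,235),(305,235)]:
    q=onplane(T,K,[uv],P[2,3]-24.4)[0]; print(uv,(np.linalg.inv(P)@np.r_[q,1])[:3].round(2))
```

```text
(273.3, 222.5) [14.8  -0.85 24.41]
(242, 235) [  8.51 -15.87  24.41]
(305, 235) [ 8.51 14.37 24.41]
```

Run:
```python
from cap import *
im,d,T,K=load('w4'); P=T@np.linalg.inv(arm.camera_params('wrist')['mount']); print(P[:3,3])
cv2.imwrite("pics/w4c.png",cv2.resize(im[180:285,225:325],None,fx=6,fy=6,interpolation=cv2.INTER_CUBIC))
g=im.astype(int); 
for r in range(185,226): print(r,g[r,285],end=' ')
print()
for r in range(265,280): print(r,g[r,285],end=' ')
for uv,z in [((273,193),8),((273,217.5),62),((273,273),62)]:
    q=onplane(T,K,[uv],z)[0]; print(uv,(np.linalg.inv(P)@np.r_[q,1])[:3].round(2))
```

```text
[477.99066    246.54616251  97.97041425]
185 [246 158  92] 186 [246 159  93] 187 [246 158  92] 188 [246 159  93] 189 [246 158  91] 190 [246 158  94] 191 [246 169 131] 192 [236 208 211] 193 [179 239 248] 194 [146 247 248] 195 [153 247 247] 196 [157 247 247] 197 [160 247 247] 198 [178 247 247] 199 [220 247 247] 200 [243 247 247] 201 [247 247 247] 202 [247 246 246] 203 [246 246 246] 204 [246 246 246] 205 [246 246 245] 206 [246 246 246] 207 [247 247 246] 208 [247 247 245] 209 [244 244 242] 210 [225 225 237] 211 [156 157 230] 212 [ 91  95 225] 213 [ 70  74 224] 214 [ 69  73 223] 215 [ 70  73 223] 216 [ 71  74 224] 217 [ 73  77 231] 218 [ 81  86 243] 219 [ 91  96 247] 220 [ 94 100 247] 221 [ 95 100 247] 222 [ 94  99 247] 223 [ 94  99 247] 224 [ 94  99 247] 225 [ 95 100 247] 
265 [ 94  99 247] 266 [ 94  99 247] 267 [ 94  99 247] 268 [ 94  99 247] 269 [ 93  99 247] 270 [ 94  99 247] 271 [111 101 248] 272 [167 113 246] 273 [230 134 207] 274 [246 150 128] 275 [246 155  92] 276 [246 155  89] 277 [246 155  90] 278 [246 154  90] 279 [246 155  91] (273, 193) [14.03 -0.93 89.94]
(273, 217.5) [13.8  -0.98 35.94]
(273, 273) [-16.84  -0.96  36.  ]
```

View pics/w4c.png

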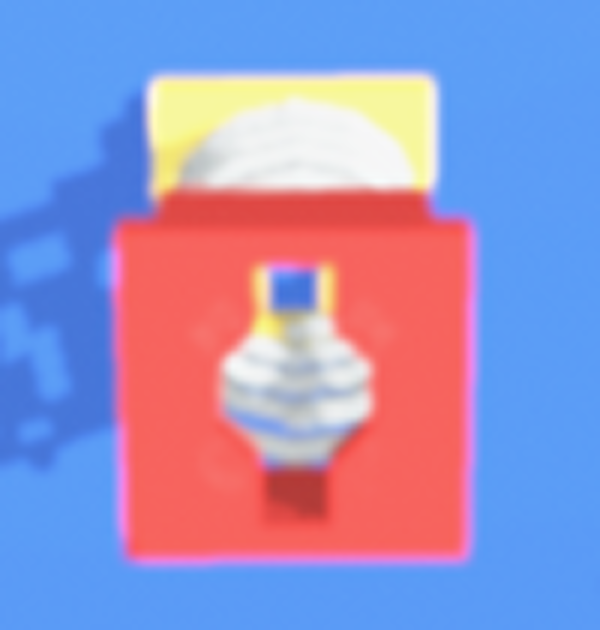

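The cap is held square; in-hand offset is about (-2,-0.6) mm for the red cap and (-0.2,-0.7) mm for the yellow one, so roughly 2° of tilt. I'll lift and carry it over the rod, turning to the pin heading.

{"fn": "drive_tool", "kwargs": {"steps": [[0,0,-0.03,0,0.02],[0,0,-0.04,0,0.02],[0,0,-0.03,0,0.02],[-0.0162,-0.0354,0,0,0.02],[-0.0162,-0.0354,0,0,0.02],[-0.0162,-0.0354,0,0,0.02],[-0.0162,-0.0354,0,0,0.02],[-0.0162,-0.0354,0,0,0.02],[-0.0162,-0.0354,0,0,0.02],[-0.0162,-0.0354,0,0,0.02],[-0.0162,-0.0354,0,0,0.02],[-0.0162,-0.0354,0,0,0.02],[-0.0162,-0.0354,0,0,0.02],[-0.0162,-0.0354,0,0,0.02],[-0.0162,-0.0354,0,0,0.02],[0,0,0,8.0,0.02],[0,0,0,8.0,0.02],[0,0,0,3.4,0.02],[0,0,0,0,0.02],[0,0,0,0,0.02]]}}

```text
clock: 8.55
position: [591.6, -206.3, 240.8]
ee_rot: [0.256, 0.967, -0.0, -0.001]
contact_force: [0.3, -0.2, 0.2]
gripper_width: 28.9
```

Run:
```python
from cap import *
s,im,d,p=save('wrist','w6'); save('scene','s6'); s=arm.read_state();print(s['position'],s['joints'].round(3),Ro.from_quat(s['ee_rot']).as_matrix().round(4))
im=cv2.imread('pics/s6.png'); cv2.imwrite('pics/s6c.png',cv2.resize(im[110:230,170:290],None,fx=5,fy=5,interpolation=cv2.INTER_CUBIC))
```

```text
8.55 [ 591.6 -206.3  240.8] [ 2.562e-01  9.666e-01 -1.000e-04 -1.400e-03] [ 0.27 -0.23  0.22] 28.9
8.6 [ 591.7 -206.3  241.2] [ 2.563e-01  9.666e-01 -1.000e-04 -1.100e-03] [-0.35  0.09 -0.6 ] 29.1
[ 591.86032244 -206.2875235   241.49915033] [-0.078  0.382  0.03  -0.    -1.22  -2.012] [[-8.686e-01  4.956e-01 -1.500e-03]
 [ 4.956e-01  8.686e-01  3.000e-04]
 [ 1.500e-03 -5.000e-04 -1.000e+00]]
```

View pics/w6.png

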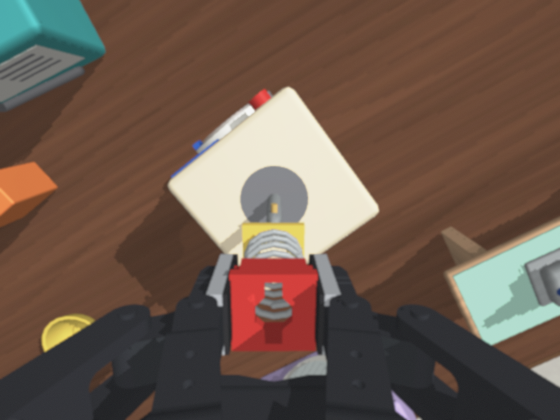

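View pics/s6c.png

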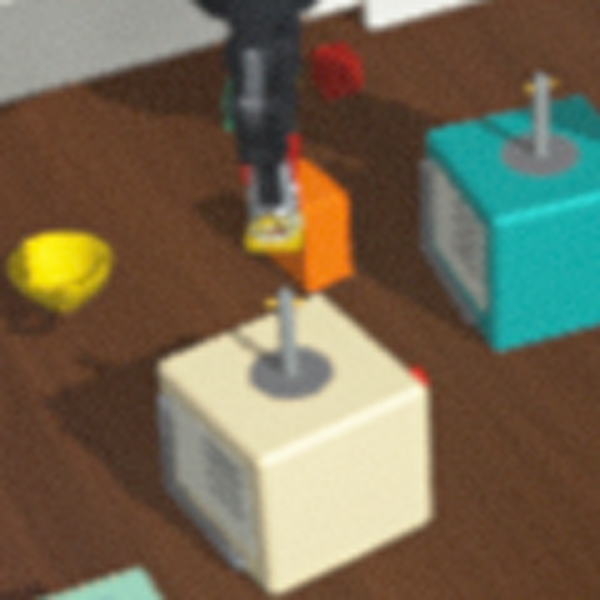

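The spring sits over the rod: pin (275,208) and slot (273,290) line up in column. Descending to just above the tip.

{"fn": "drive_tool", "kwargs": {"steps": [[0,0,0.015,0,0.02],[0,0,0.015,0,0.02],[0,0,0.008,0,0.02],[0,0,0.0,0,0.02],[0,0,0,0,0.02],[0,0,0,0,0.02]]}}

```text
clock: 9.25
position: [592.7, -206.6, 205.3]
ee_rot: [0.257, 0.967, -0.0, 0.001]
contact_force: [-0.6, -0.4, -0.6]
gripper_width: 28.8
```

Run:
```python
from cap import *
s,im,d,p=save('wrist','w7'); save('scene','s7'); save('top','t7')
im=cv2.imread('pics/s7.png'); a=cv2.resize(im[130:220,180:270],None,fx=6,fy=6,interpolation=cv2.INTER_CUBIC)
im=cv2.imread('pics/w7.png'); b=cv2.resize(im[150:360,180:370],(489,540),interpolation=cv2.INTER_CUBIC)
cv2.imwrite('pics/s7c.png',cv2.resize(np.hstack([a,b]),None,fx=.75,fy=.75))
```

```text
9.25 [ 592.7 -206.6  205.3] [ 2.567e-01  9.665e-01 -0.000e+00  9.000e-04] [-0.6  -0.39 -0.6 ] 28.8
9.3 [ 592.6 -206.5  205.3] [2.567e-01 9.665e-01 0.000e+00 8.000e-04] [-0.3   0.24 -0.36] 28.7
9.35 [ 592.5 -206.5  205.2] [2.568e-01 9.665e-01 1.000e-04 8.000e-04] [-0.75  0.66 -0.46] 28.9
```

View pics/s7c.png

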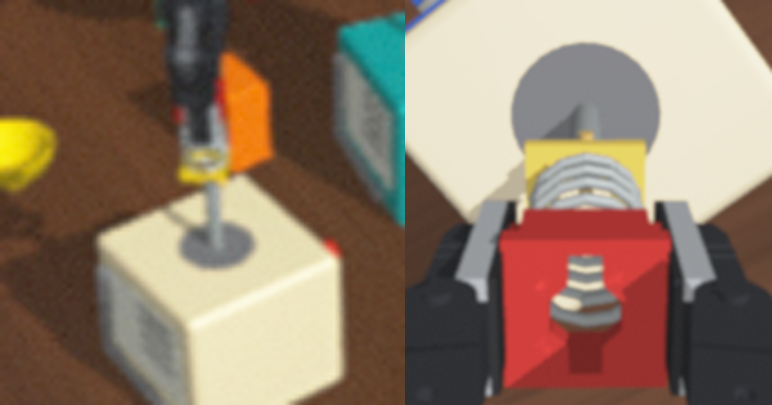

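The scene crop suggests the yellow cap sits slightly left of the rod, so I'll measure that in the raw scene pixels.

Run:
```python
from cap import *
im,d,T,K=load('s7'); im0=load('scene0' ) if 0 else np.load('scene0.npz')['im']
hsv=cv2.cvtColor(im,cv2.COLOR_BGR2HSV); h0=cv2.cvtColor(im0,cv2.COLOR_BGR2HSV)
y=((hsv[...,0]>18)&(hsv[...,0]<36)&(hsv[...,1]>120)&(hsv[...,2]>100)); y[:, :212]=0; y[:,245:]=0; y[:150]=0;y[180:]=0
ys,xs=np.nonzero(y); print("yellow",xs.min(),xs.max(),ys.min(),ys.max())
for r in range(ys.min(),ys.max()+1): print(r,xs[ys==r].min(),xs[ys==r].max())
# rod pixels from scene0 (unobstructed): grey columns
for r in range(166,192,2):
    row=h0[r,215:245]; g=np.nonzero((row[:,1]<50)&(row[:,2]<215))[0]+215; print(r,g.min() if len(g) else None,g.max() if len(g) else None, end=' | ')
print()
for P in [(591.2,-206.9,110),(591.2,-206.9,160),(591.2,-206.9,172),(591.2,-206.9,177)]: print(P,np.round(proj(T,K,P),2))
cs=[(a,b) for a in(-15,15) for b in(-15,15)]
R=np.array([[-.868,.496],[.496,.868]])
for cx,cy in((592.4,-207),):
  for a in cs:
    for z in (176.8,180.8): q=np.array([cx,cy])+R@a; print(a,z,np.round(proj(T,K,[*q,z]),1))
a=cv2.resize(im[150:185,205:255],None,fx=15,fy=15,interpolation=cv2.INTER_NEAREST); b=cv2.resize(im0[150:185,205:255],None,fx=15,fy=15,interpolation=cv2.INTER_NEAREST)
cv2.imwrite('pics/s7d.png',cv2.resize(np.vstack([a,b]),None,fx=.57,fy=.57))
```

```text
yellow 219 230 164 171
164 223 230
165 230 230
166 220 230
167 219 230
168 219 230
169 219 230
170 220 229
171 224 224
166 None None | 168 226 228 | 170 226 227 | 172 225 228 | 174 226 228 | 176 226 229 | 178 226 229 | 180 223 234 | 182 220 235 | 184 220 236 | 186 220 235 | 188 222 233 | 190 None None | 
(591.2, -206.9, 110) [228.54 183.56]
(591.2, -206.9, 160) [227.47 170.23]
(591.2, -206.9, 172) [227.2  166.94]
(591.2, -206.9, 177) [227.09 165.56]
(-15, -15) 176.8 [222.1 162.6]
(-15, -15) 180.8 [222.  161.5]
(-15, 15) 176.8 [221.1 168.8]
(-15, 15) 180.8 [221.  167.6]
(15, -15) 176.8 [232.3 162.7]
(15, -15) 180.8 [232.2 161.6]
(15, 15) 176.8 [231.4 168.9]
(15, 15) 180.8 [231.3 167.7]
```

View pics/s7d.png

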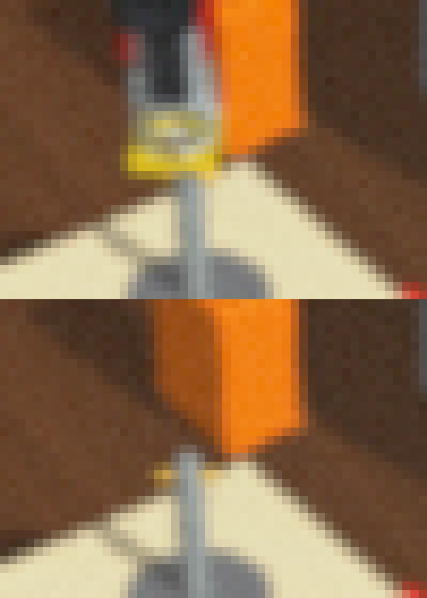

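Run:
```python
from cap import *
im,d,T,K=load('w7'); P=T@np.linalg.inv(arm.camera_params('wrist')['mount']); Z=P[2,3]; print(P[:3,3])
g=im.astype(int)
for r in range(196,240): print(r,g[r,272],g[r,290])
for c in range(236,320): print(c,g[230,c],end=' ')
cv2.imwrite('pics/w7c.png',cv2.resize(im[170:260,230:320],None,fx=6.5,fy=6.5,interpolation=cv2.INTER_CUBIC))
```

```text
[ 592.65374233 -206.55037003  205.2808853 ]
196 [139 135 134] [140 136 135]
197 [139 135 134] [140 136 135]
198 [140 135 134] [140 136 134]
199 [140 136 134] [140 136 135]
200 [140 136 135] [140 136 135]
201 [140 135 134] [139 136 134]
202 [138 135 133] [139 135 134]
203 [135 133 130] [139 136 135]
204 [131 130 127] [140 136 135]
205 [128 127 124] [139 135 134]
206 [129 129 125] [140 136 135]
207 [131 130 126] [140 137 135]
208 [132 131 127] [139 136 134]
209 [133 133 129] [140 136 134]
210 [133 133 129] [140 136 134]
211 [134 134 130] [139 135 134]
212 [134 133 130] [140 136 134]
213 [134 134 130] [140 136 134]
214 [135 135 130] [140 136 134]
215 [136 135 131] [140 136 135]
216 [132 137 136] [140 136 134]
217 [122 142 152] [139 135 134]
218 [104 148 170] [139 135 134]
219 [ 97 156 184] [140 135 134]
220 [ 99 163 192] [138 136 136]
221 [ 99 167 196] [130 142 147]
222 [ 94 170 196] [112 155 169]
223 [ 86 174 199] [ 93 171 192]
224 [ 88 185 210] [ 87 185 210]
225 [ 94 201 222] [ 95 201 223]
226 [100 212 230] [100 212 230]
227 [102 212 230] [101 215 232]
228 [114 201 220] [102 215 232]

[... 1163 characters left out ...]
81 [151 201 215] 282 [146 202 217] 283 [138 203 219] 284 [128 203 220] 285 [120 207 223] 286 [113 210 227] 287 [108 214 230] 288 [103 214 231] 289 [101 215 232] 290 [101 215 232] 291 [102 215 232] 292 [102 215 232] 293 [102 215 232] 294 [102 215 232] 295 [102 215 232] 296 [102 215 232] 297 [102 215 232] 298 [101 215 232] 299 [101 215 231] 300 [102 215 232] 301 [102 215 232] 302 [101 215 232] 303 [108 212 228] 304 [132 203 219] 305 [166 204 216] 306 [192 219 226] 307 [206 228 235] 308 [211 232 238] 309 [211 232 238] 310 [212 232 238] 311 [212 232 238] 312 [212 232 238] 313 [212 232 238] 314 [212 232 238] 315 [212 232 238] 316 [212 232 238] 317 [212 232 238] 318 [212 232 238] 319 [213 232 238]
```

View pics/w7c.png

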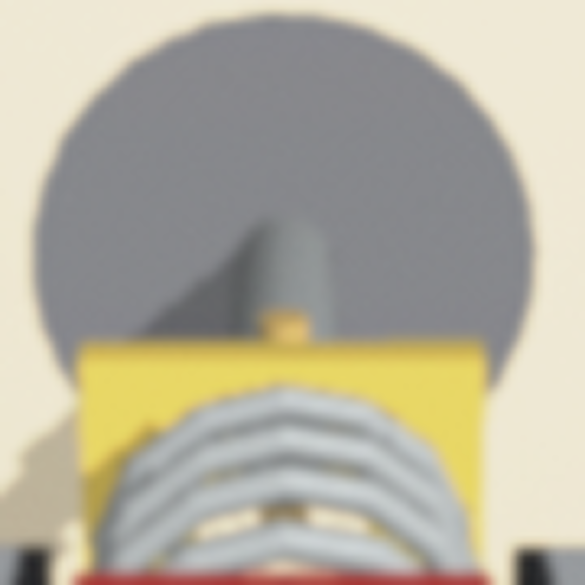

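Run:
```python
from cap import *
for tag,L in (('w7',[('disc top',273.7,172.0,110),('pin end low',273,217,160),('yellow front top edge',273,224.5,None),('yellow front bottom edge',273,221.7,'b'),('yL',241,230,None),('yR',304.7,230,None),('rodL',268.6,214,135),('rodR',281,214,135)]),('w2',[('disc top',277,167,110),('pin end low',278,208.5,160)])):
    im,d,T,K=load(tag); P=T@np.linalg.inv(arm.camera_params('wrist')['mount']); Z=P[2,3]; print(P[:3,3].round(2))
    for n,u,v,z in L:
        z=Z-24.4 if z is None else Z-28.4 if z=='b' else z
        q=onplane(T,K,[(u,v)],z)[0]; print(n,q.round(1),(np.linalg.inv(P)@np.r_[q,1])[:3].round(2))
```

```text
[ 592.65 -206.55  205.28]
disc top [ 569.6 -193.9  110. ] [26.48 -0.54 95.24]
pin end low [ 582.7 -202.   160. ] [10.91 -1.03 45.26]
yellow front top edge [ 580.5 -200.8  180.9] [13.45 -1.05 24.38]
yellow front bottom edge [ 580.4 -200.7  176.9] [13.59 -1.04 28.38]
yL [ 575.3 -215.4  180.9] [ 10.69 -16.34  24.37]
yR [ 590.4 -189.   180.9] [10.69 14.11 24.39]
rodL [ 586.4 -207.1  135. ] [ 5.29 -3.65 70.27]
rodR [ 590.1 -200.7  135. ] [ 5.29  3.81 70.27]
[ 590.9  -208.91  225.94]
disc top [ 568.6 -194.4  110. ] [ 26.47   1.84 115.95]
pin end low [ 583.2 -202.4  160. ] [ 9.91  1.92 65.95]
```

Yellow cap centre is at tool x≈-1.5; the rod reads +0.9 to +1.5. The scene view gives the same direction, so I'll shift +2.8 mm along tool x.

{"fn": "drive_tool", "kwargs": {"steps": [[0.0028,0,0,0,0.02],[0,0,0,0,0.02],[0,0,0,0,0.02]]}}

```text
clock: 9.7
position: [589.6, -205.1, 204.5]
ee_rot: [0.257, 0.966, 0.0, 0.0]
contact_force: [0.4, 0.1, -0.0]
gripper_width: 29.1
```

Run:
```python
from cap import *
save('wrist','w8'); save('scene','s8')
im,d,T,K=load('w8'); P=T@np.linalg.inv(arm.camera_params('wrist')['mount']); print(Ro.from_matrix(P[:3,:3]).as_quat().round(4))
a=cv2.resize(im[165:255,230:320],None,fx=5,fy=5,interpolation=cv2.INTER_CUBIC)
im=cv2.imread('pics/s8.png'); b=cv2.resize(im[150:185,205:240],(450,450),interpolation=cv2.INTER_NEAREST)
cv2.imwrite('pics/w8c.png',cv2.resize(np.hstack([a,b]),None,fx=.85,fy=.85))
```

```text
9.7 [ 589.6 -205.1  204.5] [2.568e-01 9.665e-01 0.000e+00 1.000e-04] [ 0.39  0.1  -0.01] 29.1
9.75 [ 589.7 -205.   204.4] [2.568e-01 9.665e-01 0.000e+00 1.000e-04] [ 0.07  0.84 -0.89] 28.8
[2.568e-01 9.665e-01 0.000e+00 1.000e-04]
```

View pics/w8c.png

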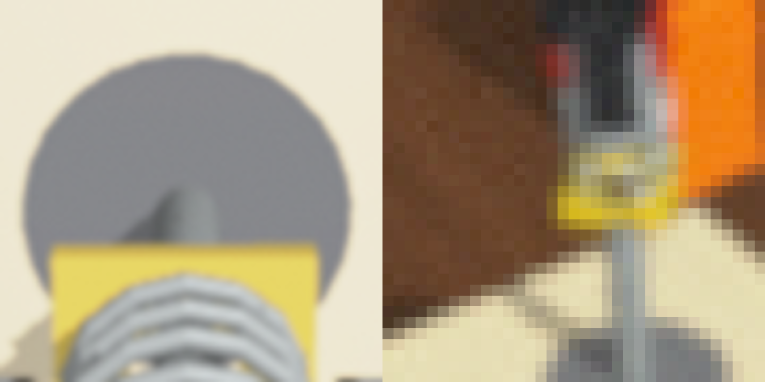

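The scene crop now shows the rod centred under the yellow cap (cap centre about 227, rod 227.3 px). Lowering slowly onto the tip.

{"fn": "drive_tool", "kwargs": {"steps": [[0,0,0.002,0,0.02],[0,0,0.002,0,0.02],[0,0,0.002,0,0.02],[0,0,0.001,0,0.02],[0,0,0,0,0.02]]}}

```text
clock: 10.3
position: [589.6, -205.1, 197.0]
ee_rot: [0.257, 0.966, -0.0, -0.0]
contact_force: [1.2, -0.3, -0.7]
gripper_width: 29.1
```

{"fn": "drive_tool", "kwargs": {"steps": [[0,0,0.001,0,0.02],[0,0,0.001,0,0.02],[0,0,0.001,0,0.02],[0,0,0,0,0.02]]}}

```text
clock: 10.7
position: [589.6, -205.1, 194.1]
ee_rot: [0.257, 0.966, 0.0, -0.0]
contact_force: [-0.1, 0.8, -0.5]
gripper_width: 28.9
```

{"fn": "drive_tool", "kwargs": {"steps": [[0,0,0.001,0,0.02],[0,0,0.001,0,0.02],[0,0,0.001,0,0.02],[0,0,0,0,0.02],[0,0,0,0,0.02]]}}

```text
clock: 11.2
position: [589.7, -205.1, 191.3]
ee_rot: [0.257, 0.966, -0.0, 0.0]
contact_force: [-1.1, -0.1, -0.6]
gripper_width: 28.9
```

Run:
```python
from cap import *
save('wrist','w9'); save('scene','s9')
im=cv2.imread('pics/w9.png'); a=cv2.resize(im[170:360,190:360],(403,450),interpolation=cv2.INTER_CUBIC)
im=cv2.imread('pics/s9.png'); b=cv2.resize(im[150:185,205:240],(450,450),interpolation=cv2.INTER_NEAREST)
cv2.imwrite('pics/w9c.png',cv2.resize(np.hstack([a,b]),None,fx=.9,fy=.9))
```

```text
11.2 [ 589.7 -205.1  191.3] [ 0.2568  0.9665 -0.      0.    ] [-1.09 -0.08 -0.56] 28.9
11.25 [ 589.7 -205.1  191.3] [ 0.2568  0.9665 -0.      0.    ] [-0.87 -0.1   0.12] 28.9
```

View pics/w9c.png

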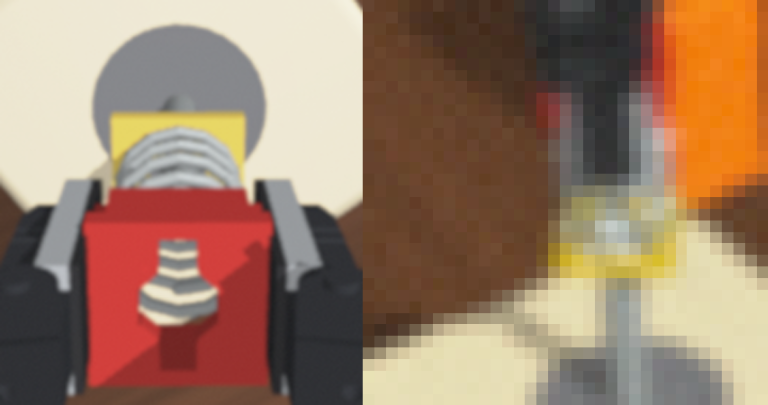

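No force yet, and the rod tip shows inside the coils at crop (613,232). Continuing past the pin.

{"fn": "drive_tool", "kwargs": {"steps": [[0,0,0.001,0,0.02],[0,0,0.001,0,0.02],[0,0,0.001,0,0.02],[0,0,0,0,0.02]]}}

```text
clock: 11.7
position: [589.5, -205.1, 188.0]
ee_rot: [0.257, 0.966, -0.0, -0.0]
contact_force: [0.5, 0.2, -1.2]
gripper_width: 28.9
```

{"fn": "drive_tool", "kwargs": {"steps": [[0,0,0.001,0,0.02],[0,0,0.001,0,0.02],[0,0,0.001,0,0.02],[0,0,0,0,0.02]]}}

```text
clock: 12.1
position: [589.6, -205.0, 185.1]
ee_rot: [0.257, 0.966, -0.0, -0.0]
contact_force: [0.6, -0.3, -0.4]
gripper_width: 28.7
```

{"fn": "drive_tool", "kwargs": {"steps": [[0,0,0.001,0,0.02],[0,0,0.001,0,0.02],[0,0,0.001,0,0.02],[0,0,0,0,0.02]]}}

```text
clock: 12.5
position: [589.6, -205.0, 182.1]
ee_rot: [0.257, 0.966, -0.0, -0.0]
contact_force: [-0.4, -0.3, -1.2]
gripper_width: 28.7
```

Run:
```python
from cap import *
save('wrist','w10'); save('scene','s10')
im=cv2.imread('pics/w10.png'); a=cv2.resize(im[170:360,190:360],(403,450),interpolation=cv2.INTER_CUBIC)
im=cv2.imread('pics/s10.png'); b=cv2.resize(im[150:185,205:240],(450,450),interpolation=cv2.INTER_NEAREST)
cv2.imwrite('pics/w10c.png',cv2.resize(np.hstack([a,b]),None,fx=.9,fy=.9))
```

```text
12.5 [ 589.6 -205.   182.1] [ 2.569e-01  9.664e-01 -0.000e+00 -2.000e-04] [-0.36 -0.29 -1.19] 28.7
12.55 [ 589.6 -205.1  182.2] [ 2.569e-01  9.664e-01 -0.000e+00 -1.000e-04] [ 0.23  0.02 -0.62] 28.8
```

View pics/w10c.png

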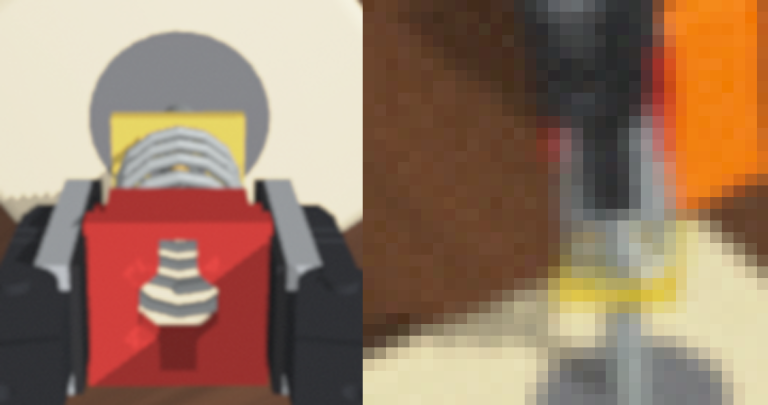

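It has passed the pin cleanly. Continuing down in stages, watching the force.

{"fn": "drive_tool", "kwargs": {"steps": [[0,0,0.003,0,0.02],[0,0,0.003,0,0.02],[0,0,0.003,0,0.02],[0,0,0.003,0,0.02],[0,0,0,0,0.02]]}}

```text
clock: 13.1
position: [589.3, -205.0, 169.6]
ee_rot: [0.257, 0.966, -0.0, -0.001]
contact_force: [0.4, 0.7, -1.2]
gripper_width: 29.3
```

{"fn": "drive_tool", "kwargs": {"steps": [[0,0,0.003,0,0.02],[0,0,0.003,0,0.02],[0,0,0.003,0,0.02],[0,0,0.003,0,0.02],[0,0,0,0,0.02]]}}

```text
clock: 13.6
position: [589.4, -205.0, 157.7]
ee_rot: [0.257, 0.966, -0.0, -0.001]
contact_force: [-0.5, 0.1, -0.7]
gripper_width: 29.0
```

{"fn": "drive_tool", "kwargs": {"steps": [[0,0,0.002,0,0.02],[0,0,0.002,0,0.02],[0,0,0.002,0,0.02],[0,0,0,0,0.02],[0,0,0,0,0.02]]}}

```text
clock: 14.1
position: [589.7, -205.1, 152.3]
ee_rot: [0.257, 0.966, -0.0, -0.0]
contact_force: [1.2, 0.8, -0.5]
gripper_width: 29.2
```

Run:
```python
from cap import *
save('wrist','w11'); save('scene','s11')
im=cv2.imread('pics/w11.png'); a=cv2.resize(im[170:360,190:360],(403,450),interpolation=cv2.INTER_CUBIC)
im=cv2.imread('pics/s11.png'); b=cv2.resize(im[155:190,205:240],(450,450),interpolation=cv2.INTER_NEAREST)
cv2.imwrite('pics/w11c.png',cv2.resize(np.hstack([a,b]),None,fx=.9,fy=.9))
```

```text
14.1 [ 589.7 -205.1  152.3] [ 0.2568  0.9665 -0.     -0.    ] [ 1.15  0.76 -0.48] 29.2
14.15 [ 589.8 -205.1  152.4] [ 2.568e-01  9.665e-01 -0.000e+00  1.000e-04] [ 0.25 -0.07 -1.5 ] 29.1
```

View pics/w11c.png

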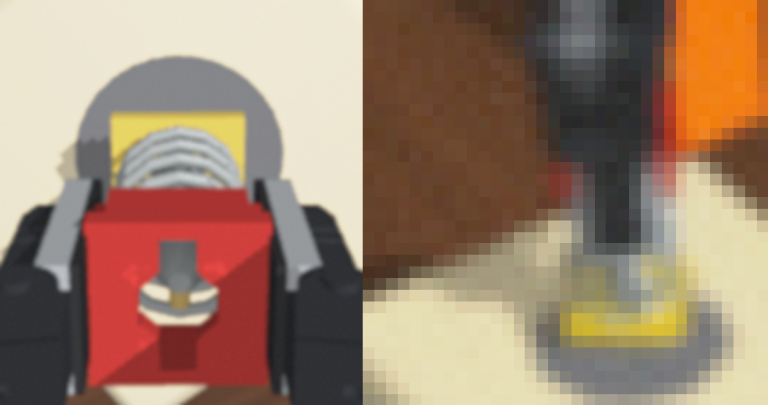

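Run:
```python
from cap import *
im,d,T,K=load('w11'); P=T@np.linalg.inv(arm.camera_params('wrist')['mount'])
cv2.imwrite('pics/w11d.png',cv2.resize(im[260:360,225:325],None,fx=6,fy=6,interpolation=cv2.INTER_CUBIC))
for x in (0,2,-2):
  for z in (172,162):
    w=P@[x,-.6,P[2,3]-z,1]; print(x,z,np.round(proj(T,K,w[:3]),1))
for r in (591.2,-206.9,172),(591.2,-206.9,162): print(r,np.round(proj(T,K,r),1),(np.linalg.inv(P)@np.r_[r,1]).round(1))
for v in (290,296,302,306,309,312,315,318,322): print(v,d[v,274], ((np.linalg.inv(P)@T)@[(274-K[0,2])/K[0,0]*d[v,274],-(v-K[1,2])/K[1,1]*d[v,274],-d[v,274],1])[:3].round(1))
```

```text
0 172 [274.3 295.5]
0 162 [274.2 283.1]
2 172 [274.3 290.6]
2 162 [274.2 278.5]
-2 172 [274.3 300.4]
-2 162 [274.2 287.7]
(591.2, -206.9, 172) [273.7 300.9] [ -2.2  -0.8 -19.7   1. ]
(591.2, -206.9, 162) [273.6 288.2] [-2.2 -0.8 -9.7  1. ]
290 139.37286 [  1.1  -0.7 -17.5]
296 138.37592 [ -0.6  -0.7 -19. ]
302 135.903 [ -1.5  -0.7 -21.9]
306 137.636 [ -3.8  -0.7 -20.7]
309 146.29828 [ -9.4  -0.7 -13.3]
312 146.44882 [-10.6  -0.7 -13.5]
315 147.00867 [-12.1  -0.7 -13.3]
318 150.84941 [-15.3  -0.7 -10.2]
322 145.9323 [-14.1  -0.7 -15. ]
```

View pics/w11d.png

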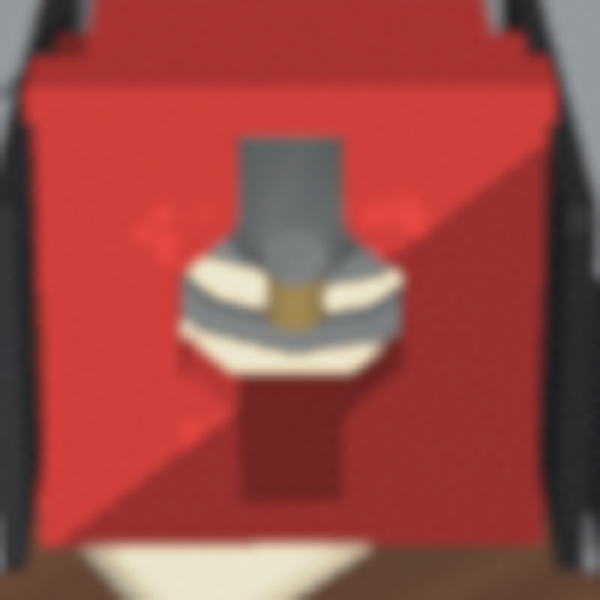

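The rod tip is visible through the red keyhole at crop (295,255), about 0.7 mm off centre in x, with the pin in line with the slot. I'll shift -0.6 mm and continue down.

{"fn": "drive_tool", "kwargs": {"steps": [[-0.0006,0,0.002,0,0.02],[0,0,0.002,0,0.02],[0,0,0.002,0,0.02],[0,0,0.002,0,0.02],[0,0,0,0,0.02]]}}

```text
clock: 14.7
position: [589.9, -205.3, 143.8]
ee_rot: [0.257, 0.966, -0.0, -0.0]
contact_force: [-0.2, -0.4, -1.5]
gripper_width: 28.9
```

{"fn": "drive_tool", "kwargs": {"steps": [[0,0,0.001,0,0.02],[0,0,0.001,0,0.02],[0,0,0.001,0,0.02],[0,0,0,0,0.02]]}}

```text
clock: 15.1
position: [590.1, -205.4, 141.1]
ee_rot: [0.257, 0.966, -0.0, -0.0]
contact_force: [-0.1, -0.4, -1.1]
gripper_width: 28.9
```

{"fn": "drive_tool", "kwargs": {"steps": [[0,0,0.001,0,0.02],[0,0,0.001,0,0.02],[0,0,0,0,0.02],[0,0,0,0,0.02]]}}

```text
clock: 15.5
position: [590.3, -205.4, 139.5]
ee_rot: [0.257, 0.966, -0.0, 0.0]
contact_force: [0.6, -0.3, 1.2]
gripper_width: 28.8
```

Run:
```python
from cap import *
save('wrist','w12'); save('scene','s12')
im=cv2.imread('pics/w12.png'); a=cv2.resize(im[250:360,220:330],(450,450),interpolation=cv2.INTER_CUBIC)
im=cv2.imread('pics/s12.png'); b=cv2.resize(im[155:195,205:245],(450,450),interpolation=cv2.INTER_NEAREST)
cv2.imwrite('pics/w12c.png',cv2.resize(np.hstack([a,b]),None,fx=.88,fy=.88))
```

```text
15.5 [ 590.3 -205.4  139.5] [ 2.568e-01  9.665e-01 -0.000e+00  1.000e-04] [ 0.64 -0.35  1.2 ] 28.8
15.55 [ 590.3 -205.4  139.5] [ 2.568e-01  9.665e-01 -0.000e+00  1.000e-04] [-0.63  0.5   0.57] 29.2
```

View pics/w12c.png

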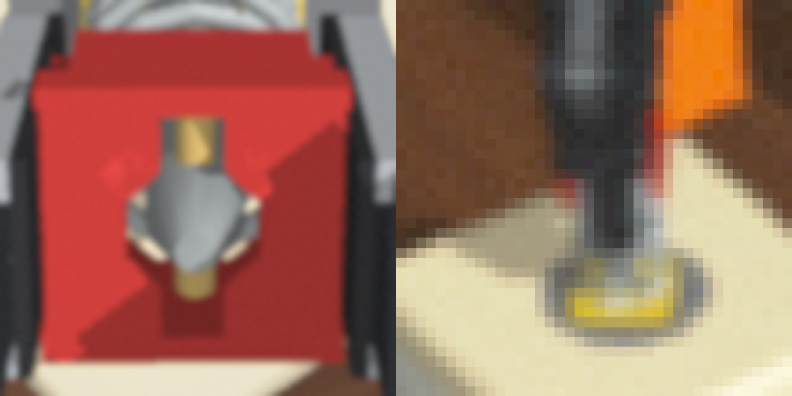

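The pin lies in the middle of the slot and the spring is about to stand on the machine. Now pressing.

{"fn": "drive_tool", "kwargs": {"steps": [[0,0,0.001,0,0.02],[0,0,0.001,0,0.02],[0,0,0.001,0,0.02],[0,0,0,0,0.02],[0,0,0,0,0.02]]}}

```text
clock: 16.1
position: [590.3, -205.4, 136.6]
ee_rot: [0.257, 0.966, -0.0, 0.0]
contact_force: [-0.8, 1.5, 2.4]
gripper_width: 28.9
```

{"fn": "drive_tool", "kwargs": {"steps": [[0,0,0.001,0,0.02],[0,0,0.001,0,0.02],[0,0,0.001,0,0.02],[0,0,0,0,0.02],[0,0,0,0,0.02]]}}

```text
clock: 16.6
position: [590.3, -205.4, 133.8]
ee_rot: [0.257, 0.966, -0.0, 0.0]
contact_force: [-1.9, 1.3, 4.9]
gripper_width: 29.2
```

{"fn": "drive_tool", "kwargs": {"steps": [[0.0004,0,0.001,0,0.02],[0,0,0.001,0,0.02],[0,0,0.001,0,0.02],[0,0,0,0,0.02],[0,0,0,0,0.02]]}}

```text
clock: 17.1
position: [590.3, -205.4, 131.5]
ee_rot: [0.257, 0.966, -0.0, 0.001]
contact_force: [-1.5, 1.6, 8.0]
gripper_width: 29.1
```

{"fn": "drive_tool", "kwargs": {"steps": [[0,0,0.001,0,0.02],[0,0,0.001,0,0.02],[0,0,0,0,0.02],[0,0,0,0,0.02]]}}

```text
clock: 17.5
position: [590.3, -205.4, 129.9]
ee_rot: [0.257, 0.967, -0.0, 0.001]
contact_force: [-2.7, 1.3, 8.2]
gripper_width: 28.8
```

Run:
```python
from cap import *
save('wrist','w13'); save('scene','s13')
im=cv2.imread('pics/w13.png'); a=cv2.resize(im[250:360,220:330],(450,450),interpolation=cv2.INTER_CUBIC)
im=cv2.imread('pics/s13.png'); b=cv2.resize(im[155:195,205:245],(450,450),interpolation=cv2.INTER_NEAREST)
cv2.imwrite('pics/w13c.png',cv2.resize(np.hstack([a,b]),None,fx=.88,fy=.88))
```

```text
17.5 [ 590.3 -205.4  129.9] [ 2.567e-01  9.665e-01 -2.000e-04  9.000e-04] [-2.74  1.27  8.23] 28.8
17.55 [ 590.3 -205.4  129.9] [ 2.566e-01  9.665e-01 -2.000e-04  9.000e-04] [-3.54  0.62  9.27] 29.0
```

View pics/w13c.png

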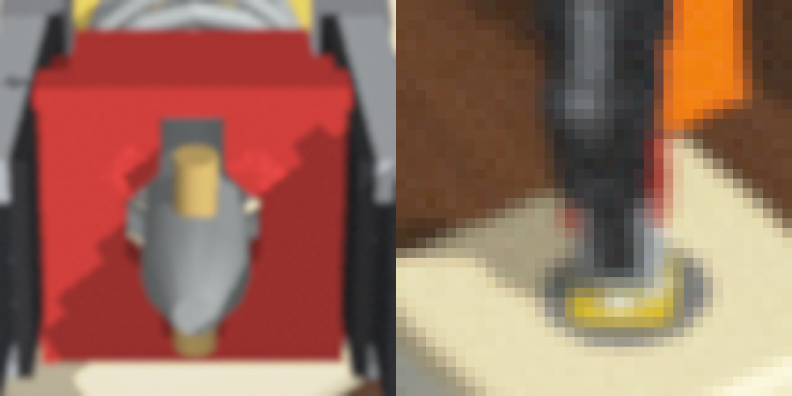

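The pin now stands above the red plate. I'll press another 1.5 mm, then turn -90° about the spring's axis, compensating the 2 mm in-hand offset.

{"fn": "drive_tool", "kwargs": {"steps": [[0.0003,0,0.001,0,0.02],[0,0,0.0008,0,0.02],[0,0,0,0,0.02],[0,0,0,0,0.02],[0,0,0,0,0.02]]}}

```text
clock: 18.1
position: [590.3, -205.4, 128.5]
ee_rot: [0.257, 0.967, -0.0, 0.001]
contact_force: [-2.4, 1.7, 10.2]
gripper_width: 28.6
```

{"fn": "drive_tool", "kwargs": {"steps": [[0.0001,-0.0003,0,-8,0.02],[0.0001,-0.0003,0,-8,0.02],[0.0001,-0.0003,0,-8,0.02],[0,0,0,0,0.02]]}}

```text
clock: 18.5
position: [591.2, -206.4, 129.1]
ee_rot: [0.049, 0.999, -0.001, 0.003]
contact_force: [-0.1, -0.1, 10.1]
gripper_width: 29.2
```

{"fn": "drive_tool", "kwargs": {"steps": [[0.0001,-0.0003,0,-8,0.02],[0.0001,-0.0003,0,-8,0.02],[0.0001,-0.0003,0,-8,0.02],[0,0,0,0,0.02]]}}

```text
clock: 18.9
position: [591.1, -207.3, 129.1]
ee_rot: [-0.16, 0.987, -0.002, 0.003]
contact_force: [0.3, 0.2, 9.4]
gripper_width: 29.2
```

{"fn": "drive_tool", "kwargs": {"steps": [[0.0001,-0.0003,0,-8,0.02],[0.0001,-0.0003,0,-8,0.02],[0.0001,-0.0003,0,-8,0.02],[0,-0.0003,0,-8,0.02],[0,-0.0003,0,-8,0.02],[0,0,0,-2,0.02],[0,0,0,0,0.02],[0,0,0,0,0.02]]}}

```text
clock: 19.7
position: [591.7, -208.6, 129.1]
ee_rot: [-0.502, 0.865, -0.002, 0.002]
contact_force: [-0.1, 0.5, 8.2]
gripper_width: 28.8
```

Run:
```python
from cap import *
s=save('wrist','w14')[0]; save('scene','s14'); print(s['joints'].round(2))
im=cv2.imread('pics/w14.png'); a=cv2.resize(im[250:360,220:330],(450,450),interpolation=cv2.INTER_CUBIC)
im=cv2.imread('pics/s14.png'); b=cv2.resize(im[155:195,205:245],(450,450),interpolation=cv2.INTER_NEAREST)
cv2.imwrite('pics/w14c.png',cv2.resize(np.hstack([a,b]),None,fx=.88,fy=.88))
```

```text
19.7 [ 591.7 -208.6  129.1] [-0.5023  0.8647 -0.0025  0.0022] [-0.12  0.55  8.18] 28.8
19.75 [ 591.7 -208.5  129.1] [-0.5023  0.8647 -0.0025  0.0023] [-0.13  1.42  9.88] 29.2
[-0.08  0.47 -0.13  0.   -0.97 -0.44]
```

View pics/w14c.png

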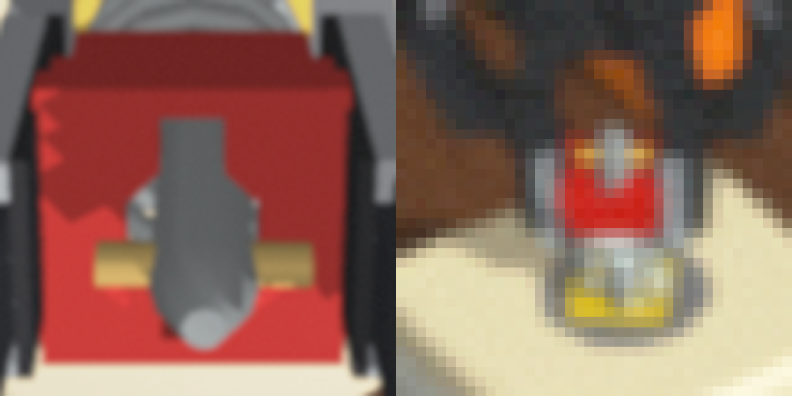

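The pin now lies crosswise over the red cap, seen in both views. Easing up 1 mm, then opening.

{"fn": "drive_tool", "kwargs": {"steps": [[0,0,-0.0005,0,0.02],[0,0,-0.0005,0,0.02],[0,0,0,0,0.02],[0,0,0,0,0.03],[0,0,0,0,0.035],[0,0,0,0,0.045],[0,0,0,0,0.055],[0,0,0,0,0.06],[0,0,0,0,0.06]]}}

```text
clock: 20.7
position: [589.0, -207.9, 127.1]
ee_rot: [-0.502, 0.865, 0.0, -0.0]
contact_force: [-0.6, 0.3, 0.5]
gripper_width: 60.0
```

Run:
```python
from cap import *
save('wrist','w15'); save('scene','s15')
im=cv2.imread('pics/w15.png'); a=cv2.resize(im[250:360,220:330],(450,450),interpolation=cv2.INTER_CUBIC)
im=cv2.imread('pics/s15.png'); b=cv2.resize(im[155:195,205:245],(450,450),interpolation=cv2.INTER_NEAREST)
cv2.imwrite('pics/w15c.png',cv2.resize(np.hstack([a,b]),None,fx=.88,fy=.88))
```

```text
20.7 [ 589.  -207.9  127.1] [-5.017e-01  8.650e-01  3.000e-04 -3.000e-04] [-0.56  0.28  0.45] 60.0
20.75 [ 589.1 -208.   127.2] [-5.018e-01  8.650e-01  2.000e-04 -2.000e-04] [-0.48 -0.04  0.05] 60.2
```

View pics/w15c.png

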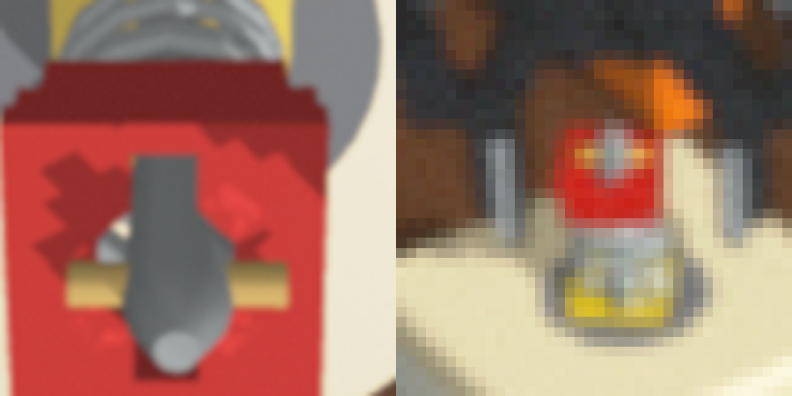

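It has stayed under the pin and the fingers are clear. Retreating straight up for a final check.

{"fn": "drive_tool", "kwargs": {"steps": [[0,0,-0.01,0,0.06],[0,0,-0.02,0,0.06],[0,0,-0.03,0,0.06],[0,0,-0.03,0,0.06],[0,0,-0.03,0,0.06],[0,0,-0.02,0,0.06],[0,0,0,0,0.06],[0,0,0,0,0.06],[0,0,0,0,0.06]]}}

```text
clock: 21.7
position: [588.6, -207.8, 266.3]
ee_rot: [-0.502, 0.865, 0.001, -0.001]
contact_force: [0.1, -0.1, -1.1]
gripper_width: 59.8
```

Run:
```python
from cap import *
save('wrist','w16'); save('scene','s16')
im=cv2.imread('pics/w16.png'); a=cv2.resize(im[150:290,200:340],(450,450),interpolation=cv2.INTER_CUBIC)
im=cv2.imread('pics/s16.png'); b=cv2.resize(im[155:195,205:245],(450,450),interpolation=cv2.INTER_NEAREST)
cv2.imwrite('pics/w16c.png',cv2.resize(np.hstack([a,b]),None,fx=.88,fy=.88))
cap('w16',160,(200,340,130,300))
im,d,T,K=load('w16')
hsv=cv2.cvtColor(im,cv2.COLOR_BGR2HSV)
m=(((hsv[...,0]<8)|(hsv[...,0]>165))&(hsv[...,1]>130)&(hsv[...,2]>190)); m[:,:200]=0;m[:,340:]=0;m[:150]=0;m[290:]=0
ys,xs=np.nonzero(m); z=d[ys,xs]; q=np.c_[(xs-K[0,2])/K[0,0]*z,-(ys-K[1,2])/K[1,1]*z,-z,np.ones(len(z))]@T.T; print("cap z median",np.median(q[:,2]),np.percentile(q[:,2],[25,75]))
```

```text
21.7 [ 588.6 -207.8  266.3] [-5.017e-01  8.650e-01  9.000e-04 -8.000e-04] [ 0.06 -0.08 -1.08] 59.8
21.75 [ 588.6 -207.8  266.1] [-0.5017  0.865   0.0009 -0.001 ] [ 0.25 -0.44  0.47] 60.2
cap ((592.4105224609375, -207.39329528808594), (29.147470474243164, 29.45883560180664), 60.22224426269531)
cap z median 161.64110386286563 [161.19259291 162.15697389]
```

View pics/w16c.png

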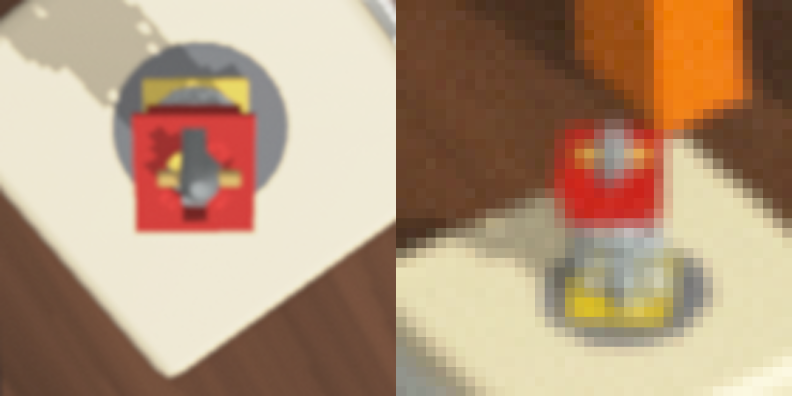

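The red cap is at z≈160–162, centred within about 1.3 mm of the rod. The brass pin lies across the cap at about 90° to the slot, and the arm is clear.

```bash
python3 -c "
from bench import arm
print(arm.job_done())"
```

```text
the job is handed in; nothing more can be done
None
```

The spring is on the cream washer, locked under the brass pin, and I've handed the job in; no verdict is reported.

**What I did:** I gripped the spring by its red cap and threaded it over the rod in line with the pin. It went down without snagging, so no twisting was needed. I pressed the cap below the pin, turned it about 90° and let go. The clock stood at about 22 s of the 72 s allowed.

**Last checks:**
- **Lock:** after release and retreat, both the wrist and scene views show the pin lying across the red cap, about 90° to its slot.
- **Centring:** the red cap's centre reads about 1.3 mm from the rod axis, with the spring upright.
- **Force:** the highest reading between moves was about 10 N upward, plus up to about 3.6 N sideways, against the 25 N limit.
- **Clearance:** the arm is about 95 mm above the rod. I never worked near the other toys, but I did not measure their positions again at the end.

**Disagreements:**
- **Cap height:** depth readings put the top of the red cap at about 161.6 mm, while the pin's underside is at 160 mm. That is within the camera's roughly 2 mm accuracy, and the limits are 162.5 mm pressed and locked. The pin is clearly above the cap in the pictures.
- **Sideways offset:** before threading, the wrist and scene cameras showed the yellow cap about 3 mm off along the pin (scene estimate up to 5 mm). I corrected it by 2.8 mm before lowering.

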